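# Tip the sorting tray of brass fittings into the red bin and hang the tray up

## Robot

A 6-joint arm with a two-finger parallel gripper is mounted at the origin on the work surface. World frame = base frame: x ahead of the robot, y to its left, z up, the work surface at z = 0. Lengths are in m, angles in rad, forces in N, time in s.
With the tool pointing down it reaches from about 0.375 to 0.925 m from the base axis. Payload 5.7 kg.
Tool frame: the origin (TCP) lies midway between the tips of the shut fingers; the grasp point (between the pads) lies 19 mm behind it (r.pinch_z is the distance from the TCP to the grasp point, in m); z points along the fingers, y is the direction in which the jaws open and shut (so a half turn about z gives the same grasp; the last joint's range is limited). The gripper opens to 85 mm and grips with 20 to 120 N. Pads are 22 mm wide; open, the fingers measure 114 mm over their backs; the gripper's body (76 mm by 85 mm) begins 54 mm behind the grasp point. The pads swing forward as they close: fully open they stand 13 mm farther back than shut.
Start: joints at [-1.43, 0.359, 1.51, -0, 1.272, -0.115], TCP at [0.152, -0.58, 0.21] pointing down, gripper open.
Joint ranges: [-2.97, 2.97], [-1.01, 2.36], [0.21, 2.38], [-0.96, 4.11], [0.2, 2.71], [-2.98, 2.98]. Speed limits (rad/s): [2.39, 2.39, 3.14, 3.14, 3.14, 3.14].

## Interface

Orientations are given as a rotation vector (axis times angle).
In Python, from rig import r, capture, job gives the robot as it stands.
- The arm moves only by the shell command python3 -m crank 'ROWS' [FORCE]. ROWS is JSON, a list of rows, each a list of 7 numbers: the turn, a rotation vector about the tool's x, y, z in degrees, then the shift along the tool's x, y, z in cm, then the finger opening in cm, from 0 to 8.54. In form: [[ax, ay, az, dx, dy, dz, gripper], ...]. A call has 1 to 8 rows; each row shifts and turns the commanded pose from where the row before left it, along the tool's axes as they then stand; what a row does not reach is not made up. A row lasts 1/8 s, in which the tool goes at most 62.5 mm and 10.7 degrees, less where a joint would pass 70% of its speed; a pose out of reach is approached as far as the arm can. A call with a gripper value outside its range is refused whole. The fingers move at their own pace and stop on an object; FORCE is the grip in N (left out, the last holds). Time passes only in rows, so rows that do not move let the fingers close. It gives the time, the measured TCP pose, the force and the opening at its end, in the units of the state.
- r.state(): the state, without advancing time (a new reading comes with each control period).
- capture(name): name is "scene" or "top" or "wrist"; returns a dict with "image" (420x560x3 uint8, red, green, blue), "z_map" (420x560 float32, m along the optical axis (not along the pixel's ray), 0 where there is no reading), "mtx" (3x3 intrinsics, pixels), "position" and "attitude" of the camera in the world; the wrist camera has in their place "T_tool_cam" (4x4, takes a point from camera to tool coordinates, whose origin is the TCP and whose axes are the flange's). Camera axes: x right, y down, z forward; pixel columns grow to the right and rows downward; lengths in m; the calibration is good to about 2 mm. A picture is of the moment at which its call begins: read the wrist's pose just before it.
- job.close_job(): hands the job in, once; it reports no verdict.
The state is a dict: "time_s": time; "q": joint angles; "qvel": joint speeds; "joint_efforts": joint torques, N m; "ee_pos": TCP position; "ee_rot": TCP orientation; "wrist_force": force on the tool from outside, world axes, zero at the start; "ft_torque": the same for the moment, N m; "opening": finger opening in m.
Only numpy, scipy, OpenCV 4.12 (cv2) and the standard library are available. Lean on these libraries where they do the work, as an engineer would, in place of code of your own. Each camera call takes 0.05 s, during which the arm holds its last target. There are 200 camera calls.

## Task

Pick the blue sorting tray up by its handle with all five brass fittings on it, carry it to the red bin without spilling and tip it until every fitting has slid off into that bin. Then hang the empty tray by its handle over the steel rail, so that it hangs there by itself, between the posts and roughly level. Do not touch the polished fittings with the gripper, and leave everything else on the bench where it stands.

Things in the scene. Friction and masses are not known exactly. Their poses are not given: they have to be found in the camera images.
- tray: Blue sorting tray with black rubber floor, loose, about 0.26 kg. 150 mm long (own x), 110 wide (y), floor 4 mm thick; 4 mm walls 28 mm high at the rear (-x) and both sides, front (+x) fully open, no lip. Origin: centre of the underside; z up. The empty tray's centre of mass lies near x -18, 30 mm up. A handle bar runs above its middle line (see tray_grip, tray_hang).
- tray_grip (a point): Good grip point on the handle, 60 mm behind the tray's origin, 98 mm above its underside; fingers close along the tray's y. Axes as the tray's. The handle is a straight wooden bar 14 mm wide (y), 14 high, along x from -81 to +25 mm, 91 to 105 mm above the underside, borne by a steel post 14 mm wide at its rear end (x -81 to -71).
- tray_lip (a point): Middle of the open front edge, on top of the floor: 75 mm ahead of the tray's origin, 4 mm up. The fittings leave here. The rubber grips: they slide only at about 42 to 55 degrees of tilt, different each time, some late; 62 degrees, or a shake, clears it, so grasp with the tool leaning back about 20 to 30 degrees (towards the tray's rear) to leave room to tip.
- tray_hang (a point): Point on the underside of the handle bar, 12 mm behind the tray's origin and 91 mm up, where the rail should come. The bar's front end is free and bears a steel catch (x 25 to 33 mm) reaching down to 76 mm above the underside; so bar, post and tray form a hook that opens to the front (+x).
- piece1: Polished brass round fitting 24 mm across, 14 mm high, about 35 g, lies loose on the tray. Origin: centre of its underside.
- piece2: Polished brass square block fitting 23 x 23 x 16 mm, about 35 g, lies loose on the tray. Origin: centre of its underside.
- piece3: Polished brass round fitting 24 mm across, 14 mm high, about 35 g, lies loose on the tray. Origin: centre of its underside.
- piece4: Polished brass square block fitting 23 x 23 x 16 mm, about 35 g, lies loose on the tray. Origin: centre of its underside.
- piece5: Polished brass round fitting 24 mm across, 14 mm high, about 35 g, lies loose on the tray. Origin: centre of its underside.
- red_bin: Red open bin fixed to the bench, 160 x 160 mm, 80 mm high, walls and floor 4 mm, empty. Origin: centre of its underside. (A like grey bin with wood offcuts is not meant.)
- grey_bin: Grey open bin fixed to the bench, 160 x 160 x 80 mm, with wood offcuts: leave it. Origin: centre of its underside.
- rail: Steel rail fixed to the bench: a straight level bar 12 mm thick in a black rubber sleeve, along its own y, its axis 190 mm above the bench, on two posts 16 mm thick at y -130 and +130 mm, with round feet of 70 mm. Origin: on the bench under the bar's middle. Its -x side faces roughly to the robot.
- rail_mid (a point): Middle of the rail's bar, on its axis, 190 mm above the bench. Axes as the rail's.
- flux_bottle: White bottle 64 mm across, 150 high, black cap. Bystander. Origin: centre of its underside.
- oil_bottle: White bottle 56 mm across, 130 high, black cap. Bystander. Origin: centre of its underside.
- jar: Amber jar 60 mm across, 70 high. Bystander. Origin: centre of its underside.
- screwdriver: Screwdriver lying on the bench along its own x. Bystander.
- brush: Brush lying on the bench along its own x. Bystander.
- sanding_block: Cork block 70 x 40 x 28 mm. Bystander. Origin: centre of its underside.
- collar: Steel collar 50 mm across, 20 high. Bystander. Origin: centre of its underside.
- cup: Blue cup 72 mm across, 80 high. Bystander. Origin: centre of its underside.

How it is judged:
On the way, in this order (a step that is already met when the one before it is completed fails the run):
1. the tray is lifted, near level, with all five fittings on it (height (world z) of tray above 0.03 m and angle between tray's own z axis and vertical below 0.4 rad and x of piece1 in the frame of tray between -0.08 and 0.08 m and y of piece1 in the frame of tray between -0.06 and 0.06 m and z of piece1 in the frame of tray between -0.01 and 0.04 m and x of piece2 in the frame of tray between -0.08 and 0.08 m and y of piece2 in the frame of tray between -0.06 and 0.06 m and z of piece2 in the frame of tray between -0.01 and 0.04 m and x of piece3 in the frame of tray between -0.08 and 0.08 m and y of piece3 in the frame of tray between -0.06 and 0.06 m and z of piece3 in the frame of tray between -0.01 and 0.04 m and x of piece4 in the frame of tray between -0.08 and 0.08 m and y of piece4 in the frame of tray between -0.06 and 0.06 m and z of piece4 in the frame of tray between -0.01 and 0.04 m and x of piece5 in the frame of tray between -0.08 and 0.08 m and y of piece5 in the frame of tray between -0.06 and 0.06 m and z of piece5 in the frame of tray between -0.01 and 0.04 m), for 0.2 s.
2. the tray is tipped with its open edge over the red bin (angle between tray's own z axis and vertical above 0.45 rad and horizontal distance between tray_lip and red_bin below 0.11 m and height (world z) of tray_lip below 0.25 m).
3. all five fittings lie in the red bin (x of piece1 in the frame of red_bin between -0.08 and 0.08 m and y of piece1 in the frame of red_bin between -0.08 and 0.08 m and z of piece1 in the frame of red_bin between -0.005 and 0.07 m and x of piece2 in the frame of red_bin between -0.08 and 0.08 m and y of piece2 in the frame of red_bin between -0.08 and 0.08 m and z of piece2 in the frame of red_bin between -0.005 and 0.07 m and x of piece3 in the frame of red_bin between -0.08 and 0.08 m and y of piece3 in the frame of red_bin between -0.08 and 0.08 m and z of piece3 in the frame of red_bin between -0.005 and 0.07 m and x of piece4 in the frame of red_bin between -0.08 and 0.08 m and y of piece4 in the frame of red_bin between -0.08 and 0.08 m and z of piece4 in the frame of red_bin between -0.005 and 0.07 m and x of piece5 in the frame of red_bin between -0.08 and 0.08 m and y of piece5 in the frame of red_bin between -0.08 and 0.08 m and z of piece5 in the frame of red_bin between -0.005 and 0.07 m), for 0.2 s.
4. the tray hangs on the rail (x of tray_hang in the frame of rail_mid between -0.055 and 0.055 m and y of tray_hang in the frame of rail_mid between -0.11 and 0.11 m and z of tray_hang in the frame of rail_mid between -0.02 and 0.035 m and angle between tray's own z axis and vertical below 0.7 rad and contact force between tray and rail above 1 N and height (world z) of tray above 0.05 m), for 0.2 s.
At the end, for the whole second after the job is handed in: All five fittings lie inside the red bin (within its walls, below its rim), and the tray hangs by its handle bar on the rail: its hang point within 55 mm across the bar, 110 mm along it from the middle, and -20 to +35 mm above the bar's axis, tilted less than 40 degrees, everything at rest (all of step 3 and all of step 4 and linear speed of each of tray, piece1, piece2, piece3, piece4, piece5 below 0.05 m/s and angular speed of tray below 0.5 rad/s); the robot touches nothing.
It fails at once if the gripper touches a fitting (contact force between any of the arm, the fingers and piece1 above 0.3 N or contact force between any of the arm, the fingers and piece2 above 0.3 N or contact force between any of the arm, the fingers and piece3 above 0.3 N or contact force between any of the arm, the fingers and piece4 above 0.3 N or contact force between any of the arm, the fingers and piece5 above 0.3 N).
It fails at once if a bystander is pushed more than 30 mm from its place (distance of any of flux_bottle, oil_bottle, jar, screwdriver, brush, sanding_block, collar, cup from where it was at the start of the episode above 0.03 m).
It also fails if it takes over 72 s, if anything falls off the work surface, if the arm or the gripper's body presses on something with over 40 N, if the wrist force passes 120 N, or if a joint passes its speed limit or range.

## Working session

There is one attempt and no reset: what is moved stays moved. The work goes in short steps, Python scripts to look and compute and a shell command to move; the robot and the scene stay as the last step left them, time stands still between calls to the robot, and variables do not carry over. Pictures are saved under pics/ and viewed, about 8 in all and at most 12, crops included, and the job is handed in when it is done.

```bash
ls; mkdir -p pics; cat > h.py <<'E'
import numpy as np, cv2
from scipy.spatial.transform import Rotation as R
from rig import r, capture, job
def cloud(c):
    K=c["mtx"];z=c["z_map"];v,u=np.indices(z.shape)
    p=np.dstack([(u-K[0,2])/K[0,0]*z,(v-K[1,2])/K[1,1]*z,z])
    A=np.array(c["attitude"]); A=R.from_rotvec(A).as_matrix() if A.shape==(3,) else (R.from_quat(A).as_matrix() if A.shape==(4,) else A)
    return p@A.T+np.array(c["position"])
def save(c,n): cv2.imwrite("pics/"+n,c["image"][:,:,::-1])
E
python3 - <<'E'
from h import *
print(r.state(), r.pinch_z)
for n in("scene","top"):
    c=capture(n);save(c,n+"1.png");print(n,c["position"],c["attitude"],c["mtx"]);np.savez(n+"1.npz",**c)
a=[cv2.imread(f"pics/{n}1.png") for n in("scene","top")]
E
```

```text
pics
{'time_s': 0.0, 'q': array([-1.43011394e+00,  3.59490019e-01,  1.51143367e+00, -3.77452228e-05,
        1.27250545e+00, -1.15088746e-01]), 'qvel': array([-1.56045180e-03, -7.30435339e-04,  2.57755475e-04, -7.13624150e-04,
        8.61749501e-05,  9.10545581e-04]), 'joint_efforts': array([-3.65848300e-04, -5.27622736e+01, -2.78623366e+01, -4.02164696e-04,
        1.29641735e-02, -3.16625659e-06]), 'ee_pos': array([ 0.15167847, -0.5797666 ,  0.20966208]), 'ee_rot': array([-3.11411461e+00, -4.00453302e-01,  9.35109902e-05]), 'wrist_force': array([ 0.77233963, -0.11321917,  0.09824289]), 'ft_torque': array([ 0.04231314,  0.00845785, -0.005868  ]), 'opening': 0.08575831768766524} 0.0187
scene [1.17112418 0.5025887  1.07383778] [-1.14645934 -2.45646656  0.88628396] [[526.63143965   0.         276.7928551 ]
 [  0.         526.63143965 209.54246802]
 [  0.           0.           1.        ]]
top [5.00875739e-01 1.26253227e-03 1.26823492e+00] [-2.17435479  2.18240879 -0.06838521] [[460.72474269   0.         282.0057912 ]
 [  0.         460.72474269 215.34579769]
 [  0.           0.           1.        ]]
```

View pics/scene1.png

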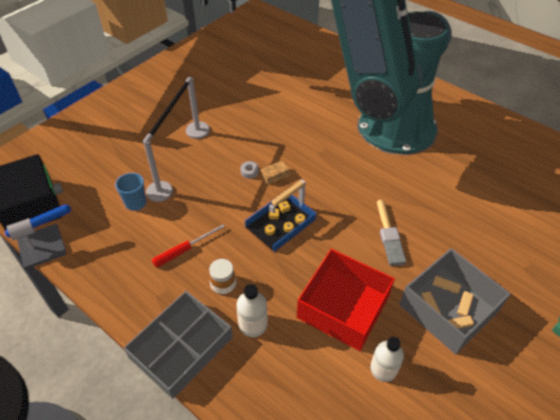

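View pics/top1.png

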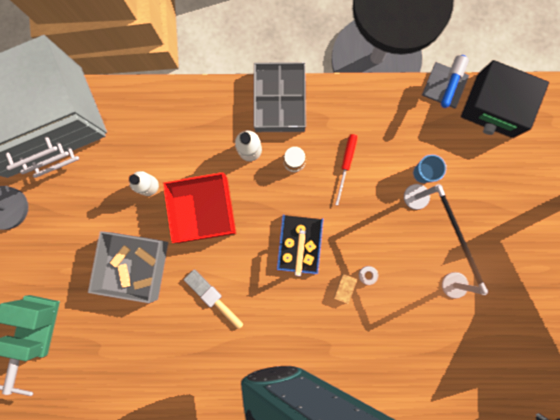

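The pictures show the tray at top-px (300,246) with its handle running along world x, the red bin at (200,208), the grey bin at (128,266), and the rail bar from (440,188) to (485,292) with feet at (417,197) and (455,286). In the scene view the post is at (303,193).

```bash
python3 - <<'E'
from h import *
for n in("top","scene"):
    c=dict(np.load(n+"1.npz"));P=cloud(c);im=c["image"];hsv=cv2.cvtColor(im,cv2.COLOR_RGB2HSV);ok=c["z_map"]>0
    def rep(name,m,rect=True):
        q=P[m&ok]; 
        if len(q)<5: print(n,name,"few");return
        (cx,cy),(w,h),a=cv2.minAreaRect(q[:,:2].astype(np.float32))
        print(n,name,len(q),"mean",q.mean(0).round(3),"rect",round(cx,3),round(cy,3),round(w,3),round(h,3),round(a,1),"z",q[:,2].min().round(3),q[:,2].max().round(3))
    print(n,"table z",np.median(P[...,2][ok]).round(4))
    near=lambda x,y,d:(abs(P[...,0]-x)<d)&(abs(P[...,1]-y)<d)
    H,S,V=hsv[...,0],hsv[...,1],hsv[...,2]
    rep("red rim",((H<8)|(H>172))&(S>150)&(P[...,2]>.07)&(P[...,2]<.09)&near(.52,.23,.16))
    T=near(.43,-.05,.13)
    rep("handle",T&(P[...,2]>.085)&(P[...,2]<.12))
    rep("tray blue",T&(H>100)&(H<125)&(S>110)&(P[...,2]>.01)&(P[...,2]<.04))
    rep("tray rim",T&(P[...,2]>.022)&(P[...,2]<.034)&(H>95)&(H<130))
    rep("rail bar",(P[...,2]>.17)&(P[...,2]<.21)&(abs(P[...,0]-.43)<.2)&(P[...,1]<-.25)&(P[...,1]>-.6))
    for k,(x,y) in dict(post=(0,0)).items(): pass
    if n=="top":
        for u,v in[(300,232),(299,250),(298,272),(440,188),(462,240),(485,292),(166,185),(229,175),(235,235),(172,242),(417,197),(455,286),(248,135),(147,182),(345,290),(370,275),(430,168),(212,300)]:
            print(u,v,P[v,u].round(3))
E
```

```text
top table z 0.0014
top red rim 386 mean [0.59  0.242 0.08 ] rect 0.611 0.232 0.16 0.161 9.2 z 0.07 0.089
top handle 252 mean [ 0.492 -0.031  0.105] rect 0.492 -0.031 0.014 0.112 83.7 z 0.09 0.112
top tray blue 123 mean [ 0.484 -0.009  0.026] rect 0.498 -0.03 0.106 0.111 83.5 z 0.01 0.033
top tray rim 146 mean [ 0.482 -0.021  0.029] rect 0.503 -0.031 0.107 0.123 83.9 z 0.023 0.033
top rail bar 655 mean [ 0.51  -0.408  0.195] rect 0.513 -0.406 0.254 0.017 22.4 z 0.171 0.202
300 232 [ 0.545 -0.031  0.094]
299 250 [ 0.499 -0.028  0.107]
298 272 [ 0.444 -0.026  0.105]
440 188 [ 0.643 -0.356  0.197]
462 240 [ 0.521 -0.404  0.195]
485 292 [ 0.402 -0.453  0.195]
166 185 [0.671 0.32  0.068]
229 175 [ 0.708  0.162 -0.001]
235 235 [0.541 0.145 0.003]
172 242 [0.521 0.299 0.08 ]
417 197 [ 0.641 -0.349  0.028]
455 286 [ 0.402 -0.444  0.027]
248 135 [0.783 0.097 0.15 ]
147 182 [0.676 0.362 0.092]
345 290 [ 0.393 -0.152  0.033]
370 275 [ 0.431 -0.224  0.004]
430 168 [ 0.723 -0.393  0.008]
212 300 [0.366 0.204 0.02 ]
scene table z 0.0004
scene red rim 569 mean [0.581 0.235 0.078] rect 0.611 0.233 0.163 0.16 9.3 z 0.07 0.085
scene handle 296 mean [ 0.496 -0.028  0.102] rect 0.494 -0.03 0.017 0.115 83.5 z 0.085 0.11
scene tray blue 326 mean [ 0.492 -0.011  0.02 ] rect 0.503 -0.03 0.112 0.124 84.2 z 0.01 0.033
scene tray rim 190 mean [ 0.491 -0.009  0.027] rect 0.503 -0.03 0.111 0.125 83.1 z 0.022 0.034
scene rail bar 385 mean [ 0.516 -0.403  0.193] rect 0.514 -0.405 0.251 0.015 21.5 z 0.17 0.202
```

```bash
cat >> h.py <<'E'
def Rt(yaw,lean):
    a=np.radians(yaw);l=np.radians(lean);f=np.array([np.cos(a),np.sin(a),0]);lf=np.array([-np.sin(a),np.cos(a),0]);u=np.array([0,0,1.])
    return np.c_[np.cos(l)*f+np.sin(l)*u,-lf,np.sin(l)*f-np.cos(l)*u]
def now():
    s=r.state();return np.array(s["ee_pos"]),R.from_rotvec(s["ee_rot"]).as_matrix()
def grasp():
    p,M=now();return p-M[:,2]*r.pinch_z
def status():
    s=r.state();p,M=now();z=M[:,2];yaw=np.degrees(np.arctan2(-M[0,1]*-1*-1,M[1,1]*-1))
    yaw=np.degrees(np.arctan2(M[0,1],-M[1,1]))
    fw=np.array([np.cos(np.radians(yaw)),np.sin(np.radians(yaw)),0])
    print("t",round(s["time_s"],2),"grasp",grasp().round(4),"yaw",yaw.round(1),"lean",np.degrees(np.arctan2(z@fw,-z[2])).round(1),"roll",np.degrees(np.arcsin(M[2,1])).round(1),"open",round(s["opening"],4),"F",np.round(s["wrist_force"],1),"q",np.round(s["q"],2))
def plan(g,yaw,lean,n=None,frm=None):
    # rows from current pose; g: grasp point
    p,M=now() if frm is None else frm
    T=Rt(yaw,lean);t=np.array(g)+T[:,2]*r.pinch_z
    rv=R.from_matrix(M.T@T).as_rotvec();ang=np.degrees(np.linalg.norm(rv));d=t-p
    n=n or int(max(np.ceil(ang/10),np.ceil(np.linalg.norm(d)/.06),1))
    for k in range(n):
        Mk=M@R.from_rotvec(rv*k/n).as_matrix()
        print(np.r_[np.degrees(rv/n),Mk.T@d/n*100].round(2).tolist())
    return t,T
E
python3 - <<'E'
from h import *
status()
f=plan([.44,-.03,.24],-6.3,0); print(); plan([.44,-.03,.2],-6.3,22,frm=f)
E
```

```text
t 0.1 grasp [ 0.1517 -0.5798  0.2284] yaw 14.7 lean 0.0 roll -0.1 open 0.0854 F [ 0.9 -0.3  0.6] q [-1.43  0.36  1.51  0.    1.27 -0.12]
[-0.01, 0.0, 1.91, 3.8, -4.17, -0.1]
[-0.01, 0.0, 1.91, 3.66, -4.3, -0.1]
[-0.01, 0.0, 1.91, 3.51, -4.42, -0.1]
[-0.01, 0.0, 1.91, 3.37, -4.53, -0.1]
[-0.01, 0.0, 1.91, 3.21, -4.64, -0.1]
[-0.01, 0.0, 1.91, 3.06, -4.74, -0.1]
[-0.01, 0.0, 1.91, 2.9, -4.84, -0.1]
[-0.01, 0.0, 1.91, 2.74, -4.94, -0.1]
[-0.01, 0.0, 1.91, 2.57, -5.02, -0.1]
[-0.01, 0.0, 1.91, 2.4, -5.11, -0.1]
[-0.01, 0.0, 1.91, 2.23, -5.18, -0.1]

[-0.0, 7.33, 0.0, 0.23, 0.0, 1.29]
[-0.0, 7.33, 0.0, 0.07, 0.0, 1.31]
[-0.0, 7.33, 0.0, -0.1, 0.0, 1.31]
```

```bash
python3 -m crank '[[0,0,2,3.8,-4.2,-0.1,6],[0,0,2,3.7,-4.3,-0.1,6],[0,0,2,3.5,-4.4,-0.1,6],[0,0,2,3.4,-4.5,-0.1,6],[0,0,2,3.2,-4.6,-0.1,6],[0,0,2,3.1,-4.7,-0.1,6],[0,0,2,2.9,-4.8,-0.1,6],[0,0,2,2.7,-4.9,-0.1,6]]' 100; python3 -c "
from h import *
status();f=plan([.44,-.03,.20],-6.3,22)"
```

```text
time_s: 1.1
ee_pos: [0.3649, -0.1818, 0.2185]
ee_rot: [-3.141, 0.039, -0.0]
wrist_force: [0.8, -0.6, -0.3]
opening: 0.0604
t 1.1 grasp [ 0.3649 -0.1818  0.2372] yaw -1.4 lean 0.0 roll -0.0 open 0.0604 F [ 0.8 -0.6 -0.3] q [-0.63  0.07  1.88  0.    1.19  0.96]
[-0.31, 7.33, 1.6, 2.61, -5.1, 1.2]
[-0.31, 7.33, 1.6, 2.29, -5.18, 1.48]
[-0.31, 7.33, 1.6, 1.94, -5.24, 1.72]
```

```bash
python3 -m crank '[[-0.3,5.5,1.2,2,-3.8,0.8,6],[-0.3,5.5,1.2,1.9,-3.9,1,6],[-0.2,5.5,1.2,1.6,-3.9,1.2,6],[-0.2,5.5,1.2,1.4,-4,1.4,6],[0,0,0,0,0,0,6],[0,0,0,0,0,0,6]]'; python3 - <<'E'
from h import *
status()
p,M=now();c=capture("wrist");save(c,"w1.png");T=c["T_tool_cam"]
c["attitude"]=M@T[:3,:3];c["position"]=p+M@T[:3,3];P=cloud(c);np.savez("w1.npz",P=P,im=c["image"])
ok=c["z_map"]>0
m=ok&(P[...,2]>.085)&(P[...,2]<.112)&(abs(P[...,0]-.5)<.1)&(abs(P[...,1]+.03)<.06)
q=P[m].astype(np.float32);print(len(q),q.mean(0),q.min(0),q.max(0),cv2.minAreaRect(q[:,:2]))
E
```

```text
time_s: 1.85
ee_pos: [0.4483, -0.032, 0.1838]
ee_rot: [3.058, -0.163, 0.594]
wrist_force: [0.5, -0.7, -0.2]
opening: 0.0599
t 1.85 grasp [ 0.4414 -0.0313  0.2011] yaw -6.1 lean 22.0 roll 0.1 open 0.0599 F [ 0.5 -0.7 -0.2] q [-0.28 -0.02  2.16  0.11  0.62  1.32]Traceback (most recent call last):
  File "<stdin>", line 7, in <module>
cv2.error: OpenCV(4.12.0) /io/opencv/modules/imgproc/src/convhull.cpp:143: error: (-215:Assertion failed) total >= 0 && (depth == CV_32F || depth == CV_32S) in function 'convexHull'
```

View pics/w1.png

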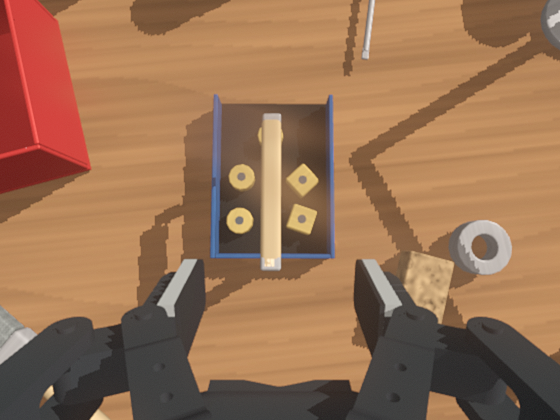

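The wrist view shows the tray front pointing away, with the handle from (271,115) to (271,265), all five fittings on the tray, and the gripper symmetric about column 280.

```bash
python3 - <<'E'
from h import *
d=np.load("w1.npz");P=d["P"]
for u,v in[(271,118),(271,150),(271,200),(271,245),(271,265),(214,100),(330,100),(215,255),(332,255),(120,280),(430,200)]:print(u,v,P[v,u].round(4))
c=capture("wrist");print(c["T_tool_cam"],c["z_map"][200,271],r.state()["ee_rot"])
E
```

```text
271 118 [ 0.5455 -0.0355  0.093 ]
271 150 [ 0.519  -0.0329  0.1038]
271 200 [ 0.4843 -0.0293  0.1028]
271 245 [ 0.4537 -0.0261  0.103 ]
271 265 [ 0.4404 -0.0247  0.1032]
214 100 [0.5912 0.0135 0.0266]
330 100 [ 0.5798 -0.0921  0.0268]
215 255 [0.4507 0.0252 0.0269]
332 255 [ 0.4398 -0.0768  0.0274]
120 280 [ 0.4369  0.1214 -0.0018]
430 200 [ 4.808e-01 -1.808e-01 -2.000e-04]
[[-2.85379714e-04 -9.61251729e-01 -2.75671964e-01  6.93110737e-02]
 [ 9.99999923e-01 -1.99556548e-04 -3.39372977e-04 -1.05053948e-03]
 [ 2.71210716e-04 -2.75672040e-01  9.61251711e-01 -1.61705077e-01]
 [ 0.00000000e+00  0.00000000e+00  0.00000000e+00  1.00000000e+00]] 0.25939775 [ 3.0571466  -0.16647455  0.59588668]
```

```bash
python3 - <<'E'
from h import *
f=plan([.430,-.0236,.150],-6,24,2); print(); plan([.459,-.0266,.098],-6,24,3,frm=f)
E
```

```text
[0.09, 0.97, -0.1, -1.54, -0.37, 2.15]
[0.09, 0.97, -0.1, -1.58, -0.37, 2.12]

[0.0, 0.0, 0.0, 0.18, -0.0, 1.98]
[0.0, 0.0, 0.0, 0.18, -0.0, 1.98]
[0.0, 0.0, 0.0, 0.18, -0.0, 1.98]
```

```bash
python3 -m crank '[[0.1,1,-0.1,-1.5,-0.4,2.1,5],[0.1,1,-0.1,-1.6,-0.4,2.1,5],[0,0,0,0.2,0,2,5],[0,0,0,0.2,0,2,5],[0,0,0,0.2,0,2,5],[0,0,0,0,0,0,5],[0,0,0,0,0,0,5]]'; python3 - <<'E'
from h import *
status(); plan([.459,-.0266,.098],-6,24,1)
E
```

```text
time_s: 2.82
ee_pos: [0.4665, -0.0264, 0.0809]
ee_rot: [3.048, -0.16, 0.649]
wrist_force: [-0.7, 0.5, -1.0]
opening: 0.0499
t 2.83 grasp [ 0.459  -0.0256  0.098 ] yaw -6.0 lean 24.0 roll -0.1 open 0.0499 F [-0.7  0.5 -1. ] q [-0.26  0.24  2.3   0.32  0.2   1.12]
[-0.05, -0.02, -0.02, 0.01, 0.1, 0.01]
```

```bash
python3 -m crank '[[0,0,0,0,0.1,0,1],[0,0,0,0,0,0,1],[0,0,0,0,0,0,1],[0,0,0,0,0,0,1],[0,0,0,0,0,0,1]]' 110; python3 - <<'E'
from h import *
status(); plan([.459,-.0266,.158],-6,24,3)
E
```

```text
time_s: 3.45
ee_pos: [0.4665, -0.0272, 0.0813]
ee_rot: [3.047, -0.158, 0.651]
wrist_force: [-4.7, -4.2, 6.7]
opening: 0.0114
t 3.45 grasp [ 0.4589 -0.0264  0.0983] yaw -6.0 lean 24.1 roll -0.0 open 0.0114 F [-4.7 -4.2  6.7] q [-0.26  0.24  2.3   0.33  0.2   1.11]
[-0.01, -0.04, 0.01, 0.82, 0.01, -1.81]
[-0.01, -0.04, 0.01, 0.81, 0.01, -1.81]
[-0.01, -0.04, 0.01, 0.81, 0.01, -1.81]
```

```bash
python3 -m crank '[[0,0,0,0.4,0,-0.9,1],[0,0,0,0.4,0,-0.9,1],[0,0,0,0.4,0,-0.9,1],[0,0,0,0.4,0,-0.9,1],[0,0,0,0.4,0,-0.9,1],[0,0,0,0.4,0,-0.9,1],[0,0,0,0,0,0,1],[0,0,0,0,0,0,1]]'; python3 - <<'E'
from h import *
status(); p,M=now();c=capture("wrist");save(c,"w2.png");T=c["T_tool_cam"]
c["attitude"]=M@T[:3,:3];c["position"]=p+M@T[:3,3];P=cloud(c);np.savez("w2.npz",P=P,im=c["image"])
E
```

```text
time_s: 4.45
ee_pos: [0.466, -0.0267, 0.1395]
ee_rot: [3.049, -0.158, 0.648]
wrist_force: [-0.3, -0.5, -5.6]
opening: 0.0116
t 4.45 grasp [ 0.4584 -0.0259  0.1566] yaw -5.9 lean 24.0 roll -0.0 open 0.0116 F [-0.3 -0.5 -5.6] q [-0.26  0.09  2.22  0.16  0.42  1.28]
```

View pics/w2.png

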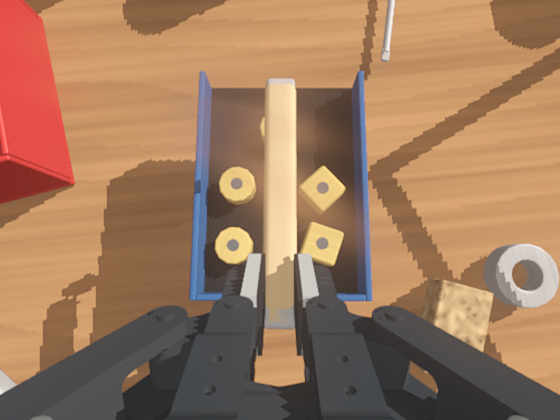

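All five fittings are still on the tray at (237,184), (233,245), (322,187), (322,243) and (268,128), with the fingers on the handle at rows 255–325. I'll check the level, then plan the carry.

```bash
cat >> h.py <<'E'
def lipgrip(lip,yaw,tilt):  # grip point for lip position, nose-down tilt in degrees
    a=np.radians(tilt);y=np.radians(yaw);x,z=-.135,.094
    h=x*np.cos(a)+z*np.sin(a);v=-x*np.sin(a)+z*np.cos(a)
    return np.array(lip)+[h*np.cos(y),h*np.sin(y),v]
E
python3 - <<'E'
from h import *
P=np.load("w2.npz")["P"]
for u,v in[(281,84),(281,110),(281,150),(281,200),(281,240),(203,85),(362,85),(195,290),(366,290)]:print(u,v,P[v,u].round(4))
b=np.array([.611,.2325,0]);yaw=15;f=np.array([np.cos(np.radians(yaw)),np.sin(np.radians(yaw)),0])
L=b-.03*f+[0,0,.135]
fr=plan(lipgrip(L,yaw,0),yaw,24,8)
for t in(31,62):
    print();fr=plan(lipgrip(L-[0,0,.01*t/31],yaw,t),yaw,24-t,8,frm=fr)
E
```

```text
281 84 [ 0.5407 -0.0342  0.1569]
281 110 [ 0.5276 -0.0328  0.1593]
281 150 [ 0.5096 -0.0309  0.16  ]
281 200 [ 0.4881 -0.0287  0.1601]
281 240 [ 0.4716 -0.027   0.1597]
203 85 [0.5829 0.013  0.0797]
362 85 [ 0.5712 -0.0913  0.0812]
195 290 [0.451  0.0269 0.0844]
366 290 [ 0.4404 -0.0752  0.0849]
[1.06, 0.0, -2.39, 0.03, -2.71, -0.98]
[1.06, 0.0, -2.39, 0.15, -2.72, -0.93]
[1.06, 0.0, -2.39, 0.26, -2.73, -0.88]
[1.06, 0.0, -2.39, 0.37, -2.73, -0.83]
[1.06, 0.0, -2.39, 0.49, -2.73, -0.78]
[1.06, 0.0, -2.39, 0.6, -2.72, -0.72]
[1.06, 0.0, -2.39, 0.72, -2.71, -0.67]
[1.06, 0.0, -2.39, 0.83, -2.68, -0.62]

[-0.0, -3.88, 0.0, 0.89, -0.0, -0.22]
[-0.0, -3.88, 0.0, 0.87, -0.0, -0.28]
[-0.0, -3.88, 0.0, 0.85, -0.0, -0.33]
[-0.0, -3.88, 0.0, 0.83, -0.0, -0.39]
[-0.0, -3.88, 0.0, 0.8, -0.0, -0.44]
[-0.0, -3.88, 0.0, 0.77, -0.0, -0.5]
[-0.0, -3.88, 0.0, 0.73, -0.0, -0.55]
[-0.0, -3.88, 0.0, 0.69, -0.0, -0.6]

[0.0, -3.88, -0.0, 0.95, 0.0, -0.21]
[0.0, -3.88, -0.0, 0.94, 0.0, -0.27]
[0.0, -3.88, -0.0, 0.92, 0.0, -0.33]
[0.0, -3.88, -0.0, 0.89, 0.0, -0.39]
[0.0, -3.88, -0.0, 0.86, 0.0, -0.45]
[0.0, -3.88, -0.0, 0.83, 0.0, -0.51]
[0.0, -3.88, -0.0, 0.79, 0.0, -0.57]
[0.0, -3.88, -0.0, 0.75, 0.0, -0.62]
```

```bash
python3 -m crank '[[0.5,0,-1.2,0,-1.4,-1,1],[1.1,0,-2.4,0.1,-2.7,-1.3,1],[1.1,0,-2.4,0.2,-2.7,-0.9,1],[1.1,0,-2.4,0.3,-2.7,-0.8,1],[1.1,0,-2.4,0.4,-2.7,-0.7,1],[1.1,0,-2.4,0.5,-2.7,-0.7,1],[1.1,0,-2.4,0.7,-2.7,-0.6,1],[1.1,0,-2.4,0.8,-2.7,-0.6,1]]'; python3 -m crank '[[0.5,0,-1.2,0.4,-1.4,-0.2,1],[0,0,0,0,0,0,1],[0,0,0,0,0,0,1]]'; python3 - <<'E'
from h import *
status()
b=np.array([.611,.2325,0]);yaw=15;f=np.array([np.cos(np.radians(yaw)),np.sin(np.radians(yaw)),0])
L=b-.03*f+[0,0,.135]
fr=plan(lipgrip(L-[0,0,.01],yaw,31),yaw,24-31,8)
E
```

```text
time_s: 5.5
ee_pos: [0.4562, 0.1789, 0.2127]
ee_rot: [-2.999, -0.367, -0.637]
wrist_force: [0.3, -0.0, -5.5]
opening: 0.0114
time_s: 5.88
ee_pos: [0.4559, 0.1913, 0.2153]
ee_rot: [-2.992, -0.397, -0.635]
wrist_force: [-0.0, 0.3, -4.4]
opening: 0.0116
t 5.88 grasp [0.4486 0.1892 0.2324] yaw 15.1 lean 24.0 roll -0.2 open 0.0116 F [-0.   0.3 -4.4] q [ 0.25 -0.    2.06  0.01  0.66  1.55]
[-0.02, -3.87, 0.01, 0.9, 0.0, -0.16]
[-0.02, -3.87, 0.01, 0.89, 0.0, -0.22]
[-0.02, -3.87, 0.01, 0.87, 0.0, -0.28]
[-0.02, -3.87, 0.01, 0.85, 0.0, -0.34]
[-0.02, -3.87, 0.01, 0.83, 0.0, -0.4]
[-0.02, -3.87, 0.01, 0.8, 0.0, -0.45]
[-0.02, -3.87, 0.01, 0.77, 0.0, -0.51]
[-0.02, -3.87, 0.01, 0.73, 0.0, -0.56]
```

```bash
python3 -m crank '[[0,-3.9,0,0.9,0,-0.2,1],[0,-3.9,0,0.9,0,-0.2,1],[0,-3.9,0,0.9,0,-0.3,1],[0,-3.9,0,0.8,0,-0.3,1],[0,-3.9,0,0.8,0,-0.4,1],[0,-3.9,0,0.8,0,-0.5,1],[0,-3.9,0,0.8,0,-0.5,1],[0,-3.9,0,0.7,0,-0.6,1]]';  python3 - <<'E'
from h import *
status()
b=np.array([.611,.2325,0]);yaw=15;f=np.array([np.cos(np.radians(yaw)),np.sin(np.radians(yaw)),0])
L=b-.03*f+[0,0,.115]
fr=plan(lipgrip(L,yaw,64),yaw,24-64,16)
E
```

```text
time_s: 6.88
ee_pos: [0.5161, 0.2066, 0.2576]
ee_rot: [3.095, 0.409, -0.195]
wrist_force: [0.1, -0.2, -5.3]
opening: 0.0112
t 6.88 grasp [0.5184 0.2071 0.2762] yaw 15.0 lean -7.2 roll -0.2 open 0.0112 F [ 0.1 -0.2 -5.3] q [0.26 0.33 1.44 0.   1.5  1.56]
[-0.01, -2.05, 0.01, 0.5, -0.0, -0.1]
[-0.01, -2.05, 0.01, 0.5, -0.0, -0.12]
[-0.01, -2.05, 0.01, 0.49, -0.0, -0.13]
[-0.01, -2.05, 0.01, 0.49, -0.0, -0.15]
[-0.01, -2.05, 0.01, 0.48, -0.0, -0.17]
[-0.01, -2.05, 0.01, 0.48, -0.0, -0.19]
[-0.01, -2.05, 0.01, 0.47, -0.0, -0.2]
[-0.01, -2.05, 0.01, 0.46, -0.0, -0.22]
[-0.01, -2.05, 0.01, 0.45, -0.0, -0.24]
[-0.01, -2.05, 0.01, 0.44, -0.0, -0.25]
[-0.01, -2.05, 0.01, 0.44, -0.0, -0.27]
[-0.01, -2.05, 0.01, 0.43, -0.0, -0.28]
[-0.01, -2.05, 0.01, 0.42, -0.0, -0.3]
[-0.01, -2.05, 0.01, 0.4, -0.0, -0.31]
[-0.01, -2.05, 0.01, 0.39, -0.0, -0.33]
[-0.01, -2.05, 0.01, 0.38, -0.0, -0.34]
```

```bash
python3 -m crank '[[0,-2,0,0.5,0,-0.1,1],[0,-2,0,0.5,0,-0.1,1],[0,-2,0,0.5,0,-0.1,1],[0,-2,0,0.5,0,-0.2,1],[0,-2,0,0.5,0,-0.2,1],[0,-2,0,0.5,0,-0.2,1],[0,-2,0,0.5,0,-0.2,1],[0,-2,0,0.5,0,-0.2,1]]';python3 -m crank '[[0,-2,0,0.5,0,-0.2,1],[0,-2,0,0.4,0,-0.3,1],[0,-2,0,0.4,0,-0.3,1],[0,-2,0,0.4,0,-0.3,1],[0,-2,0,0.4,0,-0.3,1],[0,-2,0,0.4,0,-0.3,1],[0,-2,0,0.4,0,-0.3,1],[0,-2,0,0.4,0,-0.3,1]]';python3 -m crank '[[0,0,0,0,0,0,1],[0,0,0,0,0,0,1],[0,0,0,0,0,0,1],[0,0,0,0,0,0,1]]'; python3 - <<'E'
from h import *
status()
a=capture("scene");b=capture("top")
A=a["image"][200:380,220:460];B=b["image"][130:310,130:370]
cv2.imwrite("pics/tip.png",cv2.resize(np.hstack([A,B])[:,:,::-1],None,fx=1.66,fy=1.66,interpolation=cv2.INTER_CUBIC))
E
```

```text
time_s: 7.88
ee_pos: [0.5571, 0.2176, 0.2599]
ee_rot: [3.004, 0.397, -0.614]
wrist_force: [-0.6, -0.1, -4.0]
opening: 0.0113
time_s: 8.88
ee_pos: [0.5961, 0.2281, 0.263]
ee_rot: [2.859, 0.379, -1.014]
wrist_force: [-0.1, 1.1, -2.7]
opening: 0.0109
time_s: 9.38
ee_pos: [0.5943, 0.2289, 0.2646]
ee_rot: [2.858, 0.381, -1.015]
wrist_force: [0.3, -0.4, -3.5]
opening: 0.0112
t 9.38 grasp [0.6057 0.2319 0.2791] yaw 15.1 lean -39.1 roll -0.2 open 0.0112 F [ 0.3 -0.4 -3.5] q [ 0.26  0.82  0.75 -0.    2.25  1.56]
```

View pics/tip.png

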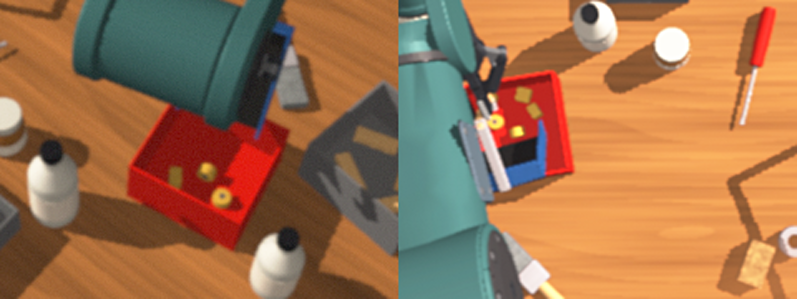

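At least four fittings can be seen in the bin: in the top crop at (497,121), (523,95), (533,111), (516,131). The fifth may be hidden, so I'll shake the tray and look from the wrist.

```bash
python3 -m crank '[[0,-3,0,0,0,-0.3,1],[0,0,0,-1.0,0,-0.6,1],[0,0,0,1.0,0,0.6,1],[0,0,0,-1.0,0,-0.6,1],[0,0,0,1.0,0,0.6,1],[0,0,0,-1.0,0,-0.6,1],[0,0,0,1,0,0.6,1],[0,0,0,0,0,0,1]]'; python3 -m crank '[[0,0,0,0,0,0,1],[0,0,0,0,0,0,1]]'; python3 - <<'E'
from h import *
status()
a=capture("wrist");b=capture("top")
B=cv2.resize(b["image"][130:280,130:330],(560,420))
cv2.imwrite("pics/tip2.png",cv2.resize(np.hstack([a["image"],B])[:,:,::-1],None,fx=.71,fy=.71,interpolation=cv2.INTER_AREA))
E
```

```text
time_s: 10.48
ee_pos: [0.5961, 0.2293, 0.2651]
ee_rot: [2.823, 0.377, -1.09]
wrist_force: [-1.3, -0.2, -2.6]
opening: 0.0113
time_s: 10.72
ee_pos: [0.5961, 0.2294, 0.2664]
ee_rot: [2.824, 0.377, -1.089]
wrist_force: [-0.2, 0.5, -3.0]
opening: 0.011
t 10.72 grasp [0.6083 0.2326 0.2802] yaw 15.1 lean -42.2 roll -0.2 open 0.011 F [-0.2  0.5 -3. ] q [ 0.26  0.86  0.69 -0.    2.32  1.56]
```

View pics/tip2.png

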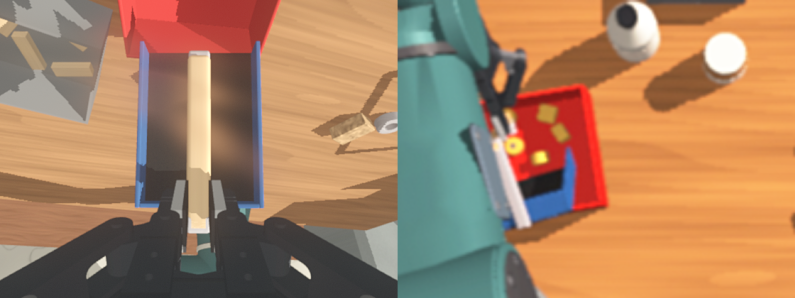

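The wrist view shows the tray floor empty. The top view shows five fittings in the bin at (508,122), (515,146), (547,113), (560,133) and (540,157). Next I untip and swing over to the rail.

```bash
python3 - <<'E'
from h import *
fr=plan([.48,.15,.32],10,24,8)
print();fr=plan([.48,-.04,.32],-28,24,8,frm=fr)
print();fr=plan([.456,-.255,.27],-68,24,8,frm=fr)
E
```

```text
[0.09, 8.26, 0.67, -1.47, 0.59, 0.71]
[0.09, 8.26, 0.67, -1.55, 0.6, 0.49]
[0.09, 8.26, 0.67, -1.6, 0.62, 0.27]
[0.09, 8.26, 0.67, -1.61, 0.64, 0.03]
[0.09, 8.26, 0.67, -1.59, 0.66, -0.2]
[0.09, 8.26, 0.67, -1.54, 0.68, -0.43]
[0.09, 8.26, 0.67, -1.45, 0.7, -0.64]
[0.09, 8.26, 0.67, -1.34, 0.71, -0.85]

[-1.93, 0.0, 4.34, -0.4, 2.4, -0.18]
[-1.93, 0.0, 4.34, -0.21, 2.43, -0.09]
[-1.93, 0.0, 4.34, -0.03, 2.44, -0.01]
[-1.93, 0.0, 4.34, 0.16, 2.43, 0.07]
[-1.93, 0.0, 4.34, 0.34, 2.41, 0.15]
[-1.93, 0.0, 4.34, 0.52, 2.37, 0.23]
[-1.93, 0.0, 4.34, 0.7, 2.31, 0.31]
[-1.93, 0.0, 4.34, 0.87, 2.24, 0.39]

[-2.03, 0.0, 4.57, 0.64, 2.57, 0.97]
[-2.03, 0.0, 4.57, 0.84, 2.48, 1.06]
[-2.03, 0.0, 4.57, 1.03, 2.37, 1.14]
[-2.03, 0.0, 4.57, 1.21, 2.23, 1.22]
[-2.03, 0.0, 4.57, 1.39, 2.09, 1.3]
[-2.03, 0.0, 4.57, 1.55, 1.92, 1.37]
[-2.03, 0.0, 4.57, 1.69, 1.74, 1.44]
[-2.03, 0.0, 4.57, 1.82, 1.55, 1.5]
```

```bash
python3 -m crank '[[0.1,8.3,0.7,-1.5,0.6,0.7,1],[0.1,8.3,0.7,-1.6,0.6,0.5,1],[0.1,8.3,0.7,-1.6,0.6,0.3,1],[0.1,8.3,0.7,-1.6,0.6,0,1],[0.1,8.3,0.7,-1.6,0.7,-0.2,1],[0.1,8.3,0.7,-1.5,0.7,-0.4,1],[0.1,8.3,0.7,-1.5,0.7,-0.6,1],[0.1,8.3,0.7,-1.3,0.7,-0.9,1]]'; python3 -m crank '[[-1.9,0,4.3,-0.4,2.4,-0.2,1],[-1.9,0,4.3,-0.2,2.4,-0.1,1],[-1.9,0,4.3,0,2.4,0,1],[-1.9,0,4.3,0.2,2.4,0.1,1],[-1.9,0,4.3,0.3,2.4,0.2,1],[-1.9,0,4.3,0.5,2.4,0.2,1],[-1.9,0,4.3,0.7,2.3,0.3,1],[-1.9,0,4.3,0.9,2.2,0.4,1]]'; python3 - <<'E'
from h import *
status();fr=plan([.456,-.255,.27],-68,24,8)
c=capture("top");P=cloud(c);hsv=cv2.cvtColor(c["image"],cv2.COLOR_RGB2HSV)
save(c,"top2.png");m=(hsv[...,0]>16)&(hsv[...,0]<32)&(hsv[...,1]>120)&(abs(P[...,0]-.61)<.08)&(abs(P[...,1]-.232)<.08)
n,l,s,ce=cv2.connectedComponentsWithStats(m.astype(np.uint8));print(s[1:,4],ce[1:].round())
cv2.imwrite("pics/bin.png",cv2.resize(c["image"][160:255,150:250,::-1],None,fx=3,fy=3))
E
```

```text
time_s: 11.82
ee_pos: [0.4848, 0.1508, 0.3033]
ee_rot: [-3.023, -0.258, -0.655]
wrist_force: [0.2, 0.2, -3.2]
opening: 0.0114
time_s: 12.82
ee_pos: [0.4847, -0.043, 0.3017]
ee_rot: [2.894, -0.723, 0.617]
wrist_force: [-0.0, -0.2, -2.9]
opening: 0.0115
t 12.82 grasp [ 0.478  -0.0395  0.3188] yaw -28.0 lean 24.0 roll -0.3 open 0.0115 F [-0.  -0.2 -2.9] q [-0.11 -0.09  1.91 -0.18  0.94  2.03]
[-2.07, 0.02, 4.55, 0.67, 2.57, 0.95]
[-2.07, 0.02, 4.55, 0.87, 2.48, 1.04]
[-2.07, 0.02, 4.55, 1.06, 2.36, 1.13]
[-2.07, 0.02, 4.55, 1.25, 2.23, 1.21]
[-2.07, 0.02, 4.55, 1.42, 2.07, 1.29]
[-2.07, 0.02, 4.55, 1.57, 1.91, 1.36]
[-2.07, 0.02, 4.55, 1.72, 1.73, 1.43]
[-2.07, 0.02, 4.55, 1.85, 1.53, 1.49]
[60 51 39 60 39] [[205. 187.]
 [185. 189.]
 [212. 197.]
 [188. 203.]
 [201. 209.]]
```

View pics/bin.png

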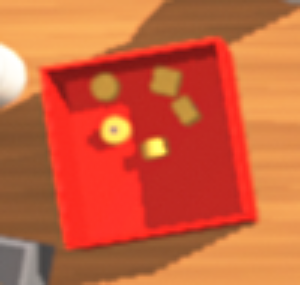

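All five fittings lie in the red bin, in the crop at (105,87), (167,80), (186,110), (115,128) and (155,148). I'll swing on to the rail.

```bash
python3 -m crank '[[-2.1,0,4.6,0.7,2.6,0.9,1],[-2.1,0,4.6,0.9,2.5,1,1],[-2.1,0,4.6,1.1,2.4,1.1,1],[-2.1,0,4.6,1.2,2.2,1.2,1],[-2.1,0,4.5,1.4,2.1,1.3,1],[-2.1,0,4.5,1.6,1.9,1.4,1],[-2.1,0,4.5,1.7,1.7,1.4,1],[-2.1,0,4.5,1.8,1.5,1.5,1]]'; python3 -m crank '[[0,0,0,0,0,0,1],[0,0,0,0,0,0,1]]'; python3 - <<'E'
from h import *
status();p,M=now();c=capture("wrist");save(c,"w3.png");T=c["T_tool_cam"]
c["attitude"]=M@T[:3,:3];c["position"]=p+M@T[:3,3];P=cloud(c);np.savez("w3.npz",P=P,im=c["image"])
m=(c["z_map"]>0)&(P[...,2]>.175)&(P[...,2]<.21)&(abs(P[...,0]-.51)<.12)&(P[...,1]<-.33)&(P[...,1]>-.5)
q=P[m].astype(np.float32);print(len(q));
if len(q)>20:print(cv2.minAreaRect(q[:,:2]),np.percentile(q[:,2],[5,50,95]))
a=np.radians(-68);f=np.array([np.cos(a),np.sin(a),0])
g=np.array([.5135,-.4055,0])-.155*f;g[2]=.236;print(g);plan(g,-68,24,1)
E
```

```text
time_s: 13.88
ee_pos: [0.4596, -0.2616, 0.2541]
ee_rot: [2.373, -1.601, 0.5]
wrist_force: [0.3, 0.7, -2.8]
opening: 0.0114
time_s: 14.12
ee_pos: [0.4601, -0.2607, 0.2543]
ee_rot: [2.376, -1.598, 0.502]
wrist_force: [0.1, -1.0, -3.2]
opening: 0.0112
t 14.12 grasp [ 0.4573 -0.2537  0.2714] yaw -67.9 lean 24.0 roll 0.2 open 0.0112 F [ 0.1 -1.  -3.2] q [-0.44  0.08  1.86 -0.36  0.92  2.49]
9268Traceback (most recent call last):
  File "<stdin>", line 6, in <module>
cv2.error: OpenCV(4.12.0) /io/opencv/modules/imgproc/src/convhull.cpp:143: error: (-215:Assertion failed) total >= 0 && (depth == CV_32F || depth == CV_32S) in function 'convexHull'
```

View pics/w3.png

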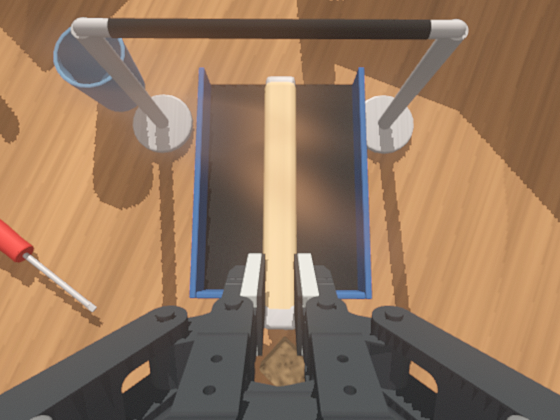

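The wrist view shows the empty tray squared up to the rail: bar at row 28, posts at columns 90 and 450, tray centred at 281. Next I refine the rail position.

```bash
python3 - <<'E'
from h import *
P=np.load("w3.npz")["P"]
for u in(130,200,272,340,410):print(u,[P[v,u].round(3).tolist() for v in(24,30)])
print("bar",[P[v,281].round(4).tolist() for v in(82,100,150,240)],"rim",P[85,203],P[290,195])
a=np.radians(-68);f=np.array([np.cos(a),np.sin(a),0])
for d,z in((.155,.236),(.045,.236),(.045,.196)):
  g=np.array([.5135,-.4055,0])-d*f;g[2]=z;print(g)
  fr=plan(g,-68,24,4 if d<.1 else 1,frm=None if d>.1 else fr)
E
```

```text
130 [[0.613, -0.366, 0.193], [0.611, -0.362, 0.193]]
200 [[0.569, -0.384, 0.194], [0.568, -0.381, 0.192]]
272 [[0.523, -0.402, 0.195], [0.522, -0.399, 0.193]]
340 [[0.481, -0.42, 0.193], [0.479, -0.417, 0.192]]
410 [[0.437, -0.438, 0.194], [0.435, -0.434, 0.194]]
bar [[0.4878, -0.3292, 0.274], [0.4844, -0.321, 0.2753], [0.4761, -0.3006, 0.2743], [0.4617, -0.265, 0.2752]] rim [ 0.54822913 -0.34369903  0.19633682] [ 0.49934109 -0.22151908  0.19848158]
[ 0.45543598 -0.2617865   0.236     ]
[0.08, 0.02, 0.2, -0.82, 0.48, 3.53]
[ 0.4966427  -0.36377673  0.236     ]
[0.0, 0.0, 0.0, 2.51, 0.0, 1.12]
[0.0, 0.0, 0.0, 2.51, 0.0, 1.12]
[0.0, 0.0, 0.0, 2.51, 0.0, 1.12]
[0.0, 0.0, 0.0, 2.51, 0.0, 1.12]
[ 0.4966427  -0.36377673  0.196     ]
[0.0, 0.0, 0.0, -0.41, 0.0, 0.91]
[0.0, 0.0, 0.0, -0.41, 0.0, 0.91]
[0.0, 0.0, 0.0, -0.41, 0.0, 0.91]
[0.0, 0.0, 0.0, -0.41, 0.0, 0.91]
```

```bash
python3 -m crank '[[0,0,0,-0.4,0.2,1.8,1],[0.1,0,0.2,-0.4,0.3,1.7,1],[0,0,0,0,0,0,1]]'; python3 -m crank '[[0,0,0,2,0,0.9,1],[0,0,0,2,0,0.9,1],[0,0,0,2,0,0.9,1],[0,0,0,2,0,0.9,1],[0,0,0,1.5,0,0.7,1],[0,0,0,0.5,0,0.2,1],[0,0,0,0,0,0,1]]'; python3 - <<'E'
from h import *
status()
a=np.radians(-68);f=np.array([np.cos(a),np.sin(a),0])
g=np.array([.5135,-.4055,0])-.045*f;g[2]=.208;print(g);plan(g,-68,24,3)
E
```

```text
time_s: 14.55
ee_pos: [0.4573, -0.2687, 0.2181]
ee_rot: [2.375, -1.602, 0.501]
wrist_force: [-0.7, 0.1, -2.7]
opening: 0.0114
time_s: 15.42
ee_pos: [0.4995, -0.3715, 0.2188]
ee_rot: [2.374, -1.603, 0.505]
wrist_force: [-0.0, -0.0, -2.8]
opening: 0.0117
t 15.43 grasp [ 0.4966 -0.3645  0.2358] yaw -68.1 lean 24.0 roll -0.0 open 0.0117 F [-0.  -0.  -2.8] q [-0.61  0.23  1.77 -0.31  0.81  2.33]
[ 0.4966427  -0.36377673  0.208     ]
[0.0, -0.0, -0.02, -0.4, -0.01, 0.84]
[0.0, -0.0, -0.02, -0.4, -0.01, 0.84]
[0.0, -0.0, -0.02, -0.4, -0.01, 0.84]
```

Contact-free entry. I'll lower until it touches.

```bash
python3 -m crank '[[0,0,0,-0.4,0,0.8,1],[0,0,0,-0.4,0,0.8,1],[0,0,0,-0.4,0,0.8,1],[0,0,0,0,0,0,1]]'; python3 -m crank '[[0,0,0,-0.12,0,0.27,1],[0,0,0,0,0,0,1]]'; python3 -m crank '[[0,0,0,-0.08,0,0.18,1],[0,0,0,0,0,0,1]]';python3 -c "from h import *;status()"
```

```text
time_s: 15.92
ee_pos: [0.4984, -0.3697, 0.1906]
ee_rot: [2.375, -1.602, 0.502]
wrist_force: [0.7, -0.6, -3.6]
opening: 0.0117
time_s: 16.18
ee_pos: [0.4993, -0.3705, 0.1891]
ee_rot: [2.374, -1.603, 0.506]
wrist_force: [0.4, 0.1, -2.0]
opening: 0.0115
time_s: 16.42
ee_pos: [0.4993, -0.3706, 0.1873]
ee_rot: [2.374, -1.603, 0.506]
wrist_force: [-0.3, -0.1, -2.6]
opening: 0.0113
t 16.43 grasp [ 0.4965 -0.3635  0.2043] yaw -68.0 lean 24.0 roll -0.0 open 0.0113 F [-0.3 -0.1 -2.6] q [-0.61  0.27  1.81 -0.34  0.73  2.36]
```

```bash
python3 -m crank '[[0,0,0,-0.08,0,0.18,1],[0,0,0,0,0,0,1]]'; python3 -m crank '[[0,0,0,-0.08,0,0.18,1],[0,0,0,0,0,0,1]]';python3 -c "from h import *;status()"
```

```text
time_s: 16.68
ee_pos: [0.4995, -0.3706, 0.1856]
ee_rot: [2.374, -1.602, 0.507]
wrist_force: [-1.1, 2.5, 0.7]
opening: 0.0113
time_s: 16.92
ee_pos: [0.4995, -0.3705, 0.1839]
ee_rot: [2.374, -1.602, 0.507]
wrist_force: [-2.1, 4.9, 6.3]
opening: 0.0116
t 16.93 grasp [ 0.4967 -0.3634  0.201 ] yaw -68.0 lean 24.1 roll -0.1 open 0.0116 F [-2.1  4.9  6.3] q [-0.61  0.27  1.81 -0.34  0.73  2.37]
```

Contact at grasp z ≈ 0.202, as expected. I'll ease off about 1 mm and release gently.

```bash
python3 -m crank '[[0,0,0,0.05,0,-0.1,1],[0,0,0,0,0,0,1.6],[0,0,0,0,0,0,2],[0,0,0,0,0,0,3],[0,0,0,0,0,0,4],[0,0,0,0,0,0,4],[0,0,0,0,0,0,4],[0,0,0,0,0,0,4]]' 20; python3 - <<'E'
from h import *
status();p,M=now();c=capture("wrist");save(c,"w4.png");T=c["T_tool_cam"]
c["attitude"]=M@T[:3,:3];c["position"]=p+M@T[:3,3];P=cloud(c);np.savez("w4.npz",P=P)
E
```

```text
time_s: 17.92
ee_pos: [0.4993, -0.3705, 0.1843]
ee_rot: [2.374, -1.602, 0.506]
wrist_force: [-0.6, -0.2, -0.1]
opening: 0.0401
t 17.93 grasp [ 0.4964 -0.3635  0.2014] yaw -68.0 lean 24.0 roll -0.0 open 0.0401 F [-0.6 -0.2 -0.1] q [-0.61  0.27  1.81 -0.34  0.73  2.37]
```

View pics/w4.png

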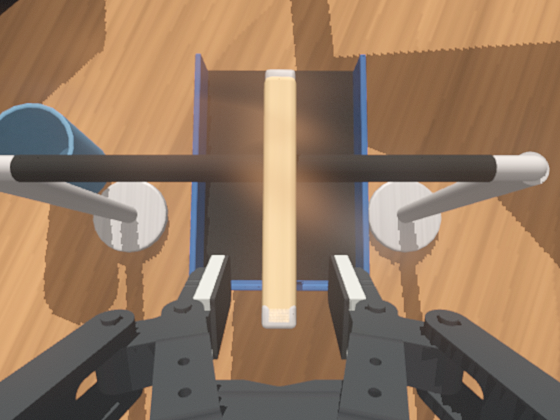

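The tray hangs on the rail at (280,168) with the open fingers clear on both sides and no wrist force. I'll back out along the tool axis and check.

```bash
python3 -m crank '[[0,0,0,0,0,-1,4],[0,0,0,0,0,-2,4],[0,0,0,0,0,-3,4],[0,0,0,0,0,-4,4],[0,0,0,0,0,-4,4],[0,0,0,0,0,-3,4],[0,0,0,0,0,0,4],[0,0,0,0,0,0,4]]'; python3 - <<'E'
from h import *
for i in range(2):
    status();p,M=now();c=capture("wrist");T=c["T_tool_cam"]
    c["attitude"]=M@T[:3,:3];c["position"]=p+M@T[:3,3];P=cloud(c);H=cv2.cvtColor(c["image"],cv2.COLOR_RGB2HSV)
    a=np.radians(-68);f=np.array([np.cos(a),np.sin(a),0]);lf=np.array([-f[1],f[0],0]);Q=P-np.array([.5135,-.4055,.19])
    x=Q@f;y=Q@lf
    m=(Q[...,2]>.008)&(Q[...,2]<.05)&(abs(x)<.09)&(abs(y)<.03)
    k=np.polyfit(x[m],Q[...,2][m],1);print("handle x",np.percentile(x[m],[1,99]).round(3),"y",y[m].mean().round(3),"slope deg",np.degrees(np.arctan(k[0])).round(1),"z at rail",k[1].round(4))
c2=capture("scene");A=cv2.resize(c2["image"][60:240,80:320],(560,420))
cv2.imwrite("pics/end.png",cv2.resize(np.hstack([A,c["image"]])[:,:,::-1],None,fx=.7,fy=.7,interpolation=cv2.INTER_AREA))
E
```

```text
time_s: 18.98
ee_pos: [0.4729, -0.3061, 0.339]
ee_rot: [2.374, -1.602, 0.505]
wrist_force: [0.2, 0.1, -0.5]
opening: 0.04
t 18.98 grasp [ 0.4701 -0.299   0.356 ] yaw -68.0 lean 24.0 roll -0.0 open 0.04 F [ 0.2  0.1 -0.5] q [-0.52  0.04  1.69 -0.29  1.09  2.33]
handle x [-0.067  0.044] y 0.0 slope deg 2.1 z at rail 0.017
t 19.02 grasp [ 0.4699 -0.299   0.3554] yaw -68.0 lean 23.9 roll 0.0 open 0.0398 F [-1.2  0.3 -0.4] q [-0.52  0.04  1.69 -0.29  1.09  2.33]
handle x [-0.068  0.044] y 0.0 slope deg 1.9 z at rail 0.0171
```

View pics/end.png

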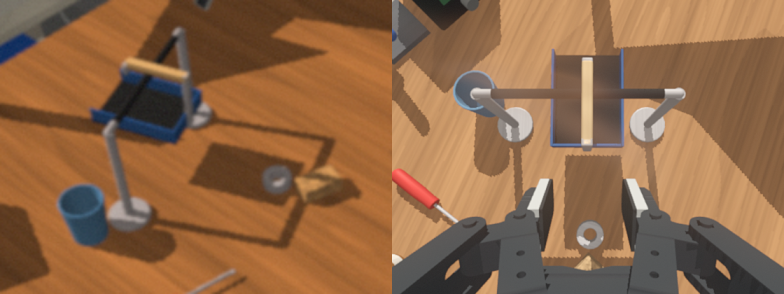

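The tray hangs freely between the posts, about 2° off level, with the rail within a few mm of the hang point. I'll wait briefly and hand in.

```bash
python3 -m crank '[[0,0,0,0,0,-2,4],[0,0,0,0,0,0,4],[0,0,0,0,0,0,4],[0,0,0,0,0,0,4],[0,0,0,0,0,0,4],[0,0,0,0,0,0,4],[0,0,0,0,0,0,4],[0,0,0,0,0,0,4]]'; python3 -c "
from h import *
c=capture('top');P=cloud(c);h=cv2.cvtColor(c['image'],cv2.COLOR_RGB2HSV)
m=(h[...,0]>16)&(h[...,0]<32)&(h[...,1]>120)&(abs(P[...,0]-.61)<.08)&(abs(P[...,1]-.232)<.08)
n,l,s,ce=cv2.connectedComponentsWithStats(m.astype(np.uint8));print(s[1:,4],[P[l==i].mean(0).round(3).tolist() for i in range(1,n)])
print(job.close_job())"
```

```text
time_s: 20.12
ee_pos: [0.4703, -0.2988, 0.3579]
ee_rot: [2.374, -1.602, 0.506]
wrist_force: [0.1, -0.4, -0.8]
opening: 0.04
[59 52 37 60 39] [[0.672, 0.226, 0.021], [0.668, 0.281, 0.019], [0.644, 0.206, 0.029], [0.628, 0.272, 0.018], [0.611, 0.234, 0.026]]
the job is handed in; nothing more can be done
None
```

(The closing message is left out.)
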